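Lean the flask stand back and pin it

TASK

Swing the flask's tilting stand back by its black crank handle to the labelling position, about 50 degrees, and lock it there: take the red-headed lock pin from its parking block and put it fully home through the leaning guide block into the middle notch (yellow dot) of the index wheel. The wheel was clamped on by eye, so feel for the notch; never lay the flask down flat, and leave the other things on the bench where they are.

Things in the scene. Friction and masses are not known exactly. Their poses are not given: they have to be found in the camera images.
- stand: Tilting flask stand, bolted down: grey base plate 235 x 220 x 12 mm, two blue uprights (173 mm high, at y = +-73 mm), in them an aluminium cradle with a green flask. Origin on the bench straight below the trunnion axis; x to the back, y to the crank's side, z up; all offsets below are in this frame. The trunnion axis runs along y, 135 mm up.
- cradle (a joint): Lean of the cradle and flask, rad: 0 = upright (flask's cap then 255 mm up), positive = top swung to the back; range -0.35 to 2. About 0.45 N m of friction: it stays where it is left. The wheel's notches come under the bore at about 0, 0.87 and 1.75, but the wheel was clamped on by eye: up to 0.22 off, earlier or later, the same for all three.
- wheel_hub (a point): Centre of the index wheel, on the trunnion axis at y = -93 mm. The steel wheel turns with the cradle: rim radius 59 mm, 18 mm thick, three radial notches 16 mm wide and 19 mm deep, 50 degrees apart; dots on its outer face: white = upright, yellow = labelling (middle notch), black = draining.
- crank_grip (a point): Middle of the crank's black round grip, 20 mm thick, 74 mm long, lying along the stand's y, at y = 136 mm, 100 mm from the trunnion axis. At lean 0 it stands 40 degrees to the front (-x) of straight above the axis, and it swings with the cradle; the 9 mm steel crank arm is at y = 84 to 93 mm.
- bore_mouth (a point): Outer mouth of the pin's bore, on top of the steel guide block (42 mm square, above the wheel's front), at (-68, -93, 216) mm. The bore points at wheel_hub: going in along (0.643, 0, -0.766), so it leans 40 degrees from vertical to the front. Diameter 16 mm, 40 mm deep, then 7 mm of air to the wheel's rim.
- bore_tip (a point): Point on the bore's axis, 62 mm in from bore_mouth, where the pin's tip is when the pin is fully home in a notch. A pin that rests on the wheel's rim between two notches stops 15 mm short of it.
- park_mouth (a point): Mouth of the upright hole (17 mm in diameter, 66 mm deep) in the pin's parking block, 38 mm square, at (-125, 0, 78) mm.
- lock_pin: Loose lock pin, 111 mm long, about 0.15 kg, at the start upright in the parking block. Origin at the tip's end, z towards the head. Oiled steel shank 14 mm thick, 62 mm long, tip tapered over 3 mm to 10 mm; flange 30 mm wide, 5 mm thick; red flat-sided head 32 (x) by 24 (y) mm, 44 mm tall, middle 89 mm from the tip. Left standing on the rim, it drops by itself into a notch swung under it.
- pin_shoulder (a point): Centre of the underside of the pin's flange, 62 mm from the tip; it meets bore_mouth when the pin is home.
- pin_tip (a point): Centre of the pin's tip end.
- tape_roll: bystander, leave it alone: brown tape roll lying flat, 106 mm across, 48 mm high; origin under its centre.
- scissors: bystander, leave it alone: scissors with orange handles, 198 mm long; origin under the middle.
- lab_bottle: bystander, leave it alone: small glass bottle with blue cap, 57 mm across, 118 mm high; origin under its centre.
- marker: bystander, leave it alone: grey and black felt marker, 130 mm long, 20 mm thick; origin under its middle.
- jar: bystander, leave it alone: white plastic jar, 64 mm across, 82 mm high; origin under its centre.
- red_cap: bystander, leave it alone: red screw cap, 62 mm across, 26 mm high; origin under its centre.
- brush: bystander, leave it alone: flat wooden brush, 185 mm long; origin under its middle.
There are look-alikes about, which are no part of the job. Of the things that look like the lock_pin, the middle-sized one is meant.

How it is judged:
At the end, for the whole second after the job is handed in: The pin is fully home in the middle notch (shoulder within 4 mm of bore_mouth, tip within 6 mm of bore_tip), the cradle leans 0.58 to 1.17 rad, and pin and cradle are at rest (distance between pin_shoulder and bore_mouth below 0.004 m and distance between pin_tip and bore_tip below 0.006 m and value of joint cradle between 0.58 and 1.17 rad and velocity of joint cradle between -0.05 and 0.05 rad/s and linear speed of lock_pin below 0.02 m/s); the robot touches nothing.
It fails at once if the flask is laid flat (cradle past 83 degrees) (value of joint cradle above 1.45 rad).
It fails at once if a bystander is moved by more than 3 cm (distance of any of tape_roll, scissors, lab_bottle, marker, jar, red_cap, brush from where it was at the start of the episode above 0.03 m).
It also fails if it takes over 56 s, if anything falls off the work surface, if the arm or the gripper's body presses on something with over 40 N, if the wrist force passes 120 N, or if a joint passes its speed limit or range.

ROBOT

A 7-joint arm with a two-finger parallel gripper is mounted at the origin on a cart in front of the work surface, level with it; the furniture and walls round the work are solid. World frame = base frame: x ahead of the robot, y to its left, z up, the work surface at z = 0. Lengths are in m, angles in rad, forces in N, time in s.
With the tool pointing down it reaches from about 0.35 to 0.9 m from the base axis. Payload 8.1 kg.
Tool frame: the origin (TCP) lies midway between the tips of the shut fingers; the grasp point (between the pads) lies 19 mm behind it; z points along the fingers, y is the line along which they close (so a half turn about z gives the same grasp; the last joint's range is limited). The gripper opens to 92 mm and grips with 3 to 60 N. Pads are 19 mm wide; open, the fingers measure 130 mm over their backs; the gripper's body (75 mm by 190 mm) begins 47 mm behind the grasp point.
Start: joints at [-1.425, 0.434, 0.025, 1.573, -0.012, 1.134, -0.075], TCP at [0.154, 0.606, 0.227] pointing down, gripper open.
Joint ranges: [-2.62, 2.62], [-0.44, 2.09], [-1.27, 1.32], [0.08, 2.57], [-1.32, 4.46], [0.12, 2], [-2.74, 2.74]. Speed limits (rad/s): [2.22, 2.22, 3.01, 3.01, 3.14, 3.14, 3.14].

INTERFACE

Orientations are given as a rotation vector (axis times angle).
In Python, from cell import arm gives the robot as it stands.
- The arm moves only by the tool carry_out, never from a script. Its arguments are lists of equal length, an entry for each row: "claw": the finger opening in cm, from 0 to 9.18; "delta_pos": the shift along the tool's x, y, z in cm, a list of three; "angular": the turn, a rotation vector about the tool's x, y, z in rad, a list of three. In form: {"claw": [claw, ...], "delta_pos": [[dx, dy, dz], ...], "angular": [[ax, ay, az], ...]}. A call has 1 to 20 rows; each row shifts and turns the commanded pose from where the row before left it, along the tool's axes as they then stand; what a row does not reach is not made up. A row lasts 1/10 s, in which the tool goes at most 50 mm and 8.59 degrees, less where a joint would pass 70% of its speed; a pose out of reach is approached as far as the arm can. A call with a gripper value outside its range is refused whole. The fingers move at their own pace and stop on an object; "force" is the grip in N (left out, the last holds). Time passes only in rows, so rows that do not move let the fingers close. It gives the time, the measured TCP pose, the force, the opening and the grip force at its end, in the units of the state.
- arm.observe(): the state, without advancing time (a new reading comes with each control period).
- arm.get_image(name): name is "scene" or "top" or "wrist"; returns a dict with "frame" (420x560x3 uint8, red, green, blue), "mtx" (3x3 intrinsics, pixels), "T" (4x4, takes a point from camera to world coordinates). Camera axes: x right, y down, z forward; pixel columns grow to the right and rows downward; lengths in m; the calibration is good to about 2 mm. A picture is of the moment at which its call begins. There is no depth.
- arm.sign_off(): hands the job in; it is judged then, once.
Trained networks look in a picture, given as the dict that the camera call returned (one of the last four; its "shot" number tells which), for a name from the list of things; names that differ only in an ending like _2 or _b are one class to them, and where a whole thing is asked for, a point or a joint stands for the part that bears it (a point fixed in the world has none). Each returns a list of dicts, best first, with "conf" (0 to 1); they miss things now and then, are a little off and sometimes report something else, mostly with a low value. They report only what shows in the picture. A call takes as long as a camera call. They do not tell look-alikes from the thing itself.
- arm.look_for(label, picture): "centre" ([column, row] as shares, 0 to 1, of the picture: columns of its width, rows of its height, amid what is visible of it).
- arm.trace(label, picture): "region" (420x560 bool, what is visible of it) and "centre" ([column, row] as shares, 0 to 1, of the picture: columns of its width, rows of its height, amid what is visible of it).
- arm.place_of(label, picture): "centre" ([column, row] as shares, 0 to 1, of the picture: columns of its width, rows of its height: a listed point, or the origin of a listed thing).
The state is a dict: "clock": time; "joints": joint angles; "dq": joint speeds; "joint_efforts": joint torques, N m; "position": TCP position; "ee_rot": TCP orientation; "force": force on the tool from outside, world axes, zero at the start; "ft_torque": the same for the moment, N m; "width": opening from 0.0 (shut) to 1.0 (fully open); "gripper_force": force on a finger pad.
Only numpy, scipy, OpenCV 4.12 (cv2) and the standard library are available. Lean on these libraries where they do the work, as an engineer would, in place of code of your own. Each camera call takes 0.05 s, during which the arm holds its last target. There are 200 camera calls.

## Working session

There is one attempt and no reset: what is moved stays moved. The work goes in short steps, Python scripts to look and compute and a tool call to move; the robot and the scene stay as the last step left them, time stands still between calls to the robot, and variables do not carry over. Pictures are saved under pics/ and viewed, at most 10 in all, crops included, and the job is handed in when it is done.

Besides the shell and the picture viewer there is one more tool, called after "Emit:" as name(argument=value, ...) on one line, values as JSON. carry_out: Moves the arm, as the interface text tells. Its arguments: {"type":"object","properties":{"claw":{"type":"array","items":{"type":"number"}},"delta_pos":{"type":"array","items":{"type":"array","items":{"type":"number"}}},"angular":{"type":"array","items":{"type":"array","items":{"type":"number"}}},"force":{"type":"number"}},"required":["claw","delta_pos","angular"]}

```bash
mkdir -p pics; ls; cat > h.py <<'E'
import numpy as np, cv2
from cell import arm
from scipy.spatial.transform import Rotation as R
def save(p,name): cv2.imwrite('pics/'+name,p['frame'][:,:,::-1])
def px(p,c): return np.array([c[0]*p['frame'].shape[1],c[1]*p['frame'].shape[0]])
def proj(p,X):
    T=np.linalg.inv(p['T']); c=T[:3,:3]@np.asarray(X,float)+T[:3,3]; u=p['mtx']@c; return u[:2]/u[2]
def ray(p,uv):
    d=np.linalg.inv(p['mtx'])@np.array([uv[0],uv[1],1.]); d=p['T'][:3,:3]@d; return p['T'][:3,3],d/np.linalg.norm(d)
def tri(obs):
    A=np.zeros((3,3));b=np.zeros(3)
    for p,uv in obs:
        o,d=ray(p,uv);M=np.eye(3)-np.outer(d,d);A+=M;b+=M@o
    X=np.linalg.solve(A,b)
    return X,[np.linalg.norm(proj(p,X)-uv) for p,uv in obs]
E
python3 - <<'E'
from h import *
np.set_printoptions(precision=3,suppress=True)
P={n:arm.get_image(n) for n in('scene','top')}
for n,p in P.items():
    save(p,n+'0.png'); print(n,p['T'][:3,3],p['T'][:3,2],p['mtx'][0,0])
    for l in['wheel_hub','crank_grip','bore_mouth','bore_tip','park_mouth','lock_pin','pin_shoulder','pin_tip','stand']:
        print(l,[(px(p,d['centre']).round(1).tolist(),round(d['conf'],2)) for d in arm.place_of(l,p)])
print(arm.observe())
E
```

```text
pics
scene [-0.221 -0.762  1.095] [ 0.502  0.575 -0.646] 543.7057185518773
wheel_hub [([349.6, 212.6], 0.71), ([295.6, 337.8], 0.18)]
crank_grip [([267.9, 182.5], 0.82)]
bore_mouth [([349.9, 207.7], 0.85)]
bore_tip [([352.6, 212.2], 0.87)]
park_mouth [([309.4, 257.4], 0.6)]
lock_pin [([249.0, 285.7], 0.77), ([270.6, 308.4], 0.59), ([310.8, 256.1], 0.51)]
pin_shoulder [([242.1, 263.3], 0.81), ([271.5, 297.9], 0.64), ([310.1, 256.2], 0.57), ([187.3, 207.3], 0.29)]
pin_tip [([247.0, 282.4], 0.95), ([351.2, 208.8], 0.74), ([274.0, 308.1], 0.69), ([308.9, 257.5], 0.39)]
stand [([313.3, 247.1], 0.66), ([206.2, 178.4], 0.24)]
top [0.394 0.08  1.681] [ 0.074  0.    -0.997] 535.5020486110335
wheel_hub [([321.8, 148.2], 0.88)]
crank_grip [([262.8, 203.9], 0.86)]
bore_mouth [([340.3, 166.7], 0.88)]
bore_tip [([327.7, 154.6], 0.77), ([335.7, 163.8], 0.29)]
park_mouth [([313.1, 205.7], 0.63)]
lock_pin [([291.0, 251.2], 0.66), ([317.2, 204.9], 0.62), ([321.0, 253.2], 0.61), ([314.6, 205.7], 0.57)]
pin_shoulder [([292.0, 256.9], 0.53), ([323.8, 250.2], 0.42), ([317.9, 203.9], 0.39)]
pin_tip []
stand [([181.6, 159.8], 0.5)]
{'clock': 1.0, 'joints': array([-1.425,  0.435,  0.025,  1.573, -0.012,  1.134, -0.075]), 'dq': array([-0.001, -0.001, -0.001,  0.001,  0.   , -0.001,  0.   ]), 'joint_efforts': array([  0.001, -66.768,   0.985, -31.482,  -0.06 ,   0.033,   0.   ]), 'position': array([0.154, 0.606, 0.227]), 'ee_rot': array([0.39 , 3.117, 0.   ]), 'force': array([-0.443,  0.168, -0.048]), 'ft_torque': array([-0.006, -0.012, -0.009]), 'gripper_force': 0.0, 'width': 0.9971764643745255}
```

View pics/scene0.png

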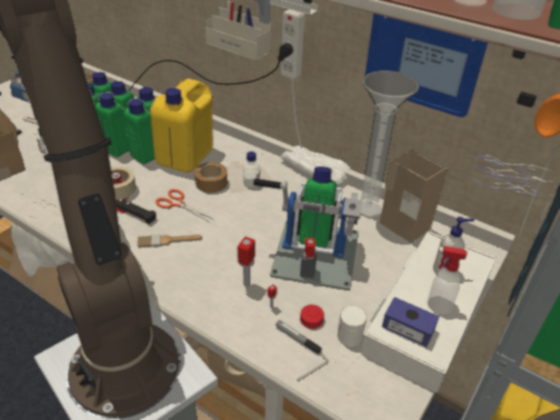

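View pics/top0.png

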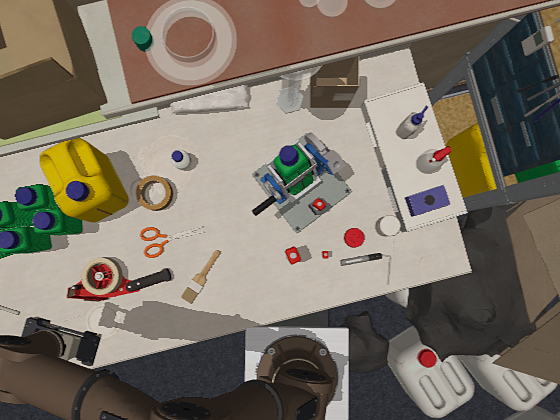

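The scene view shows the stand at about (315,230), with the parked red-headed pin in front at (310,250). The large look-alike is at (247,262) and the small one at (271,297). In the top view the stand is at (300,175), the crank grip at (262,205), the parked pin at (319,205) and the wheel/guide block at about (335,160).

```bash
cat >> h.py <<'E'
from scipy.optimize import least_squares
F={'wheel_hub':(0,-.093,.135),'bore_mouth':(-.068,-.093,.216),'bore_tip':(-.0281,-.093,.1685),'park_mouth':(-.125,0,.078)}
def pt(l,th):
    if l=='crank_grip': a=np.radians(40)-th; return np.array([-.1*np.sin(a),.136,.135+.1*np.cos(a)])
    return np.array(F[l])
def W(q,X): c,s=np.cos(q[2]),np.sin(q[2]); return np.array([q[0]+c*X[0]-s*X[1],q[1]+s*X[0]+c*X[1],X[2]+(q[4] if len(q)>4 else 0)])
def fit(obs,q0):
    f=lambda q:np.concatenate([proj(p,W(q,pt(l,q[3])))-uv for p,l,uv in obs])
    r=least_squares(f,q0,loss='soft_l1',f_scale=2.); return r.x,f(r.x).reshape(-1,2)
E
python3 - <<'E'
from h import *
np.set_printoptions(precision=4,suppress=True)
obs=[]
for n in('scene','top'):
    p=arm.get_image(n)
    for l in['wheel_hub','crank_grip','bore_mouth','bore_tip','park_mouth']:
        r=arm.place_of(l,p)
        if r: obs.append((p,l,px(p,r[0]['centre'])))
for q0 in([.6,0,.7,0],[.6,0,.7,0,0.]):
    q,e=fit(obs,q0); print(q)
    for (p,l,uv),k in zip(obs,e): print(l,k.round(1),end='; ')
    print()
for l in['wheel_hub','crank_grip','bore_mouth','bore_tip','park_mouth']:
    o=[(p,uv) for p,m,uv in obs if m==l]
    if len(o)>1: print(l,*tri(o),W(q,pt(l,q[3])))
E
```

```text
[0.6274 0.0192 0.5936 0.1966]
wheel_hub [2.1 2. ]; crank_grip [1.7 0.5]; bore_mouth [1.1 1.4]; bore_tip [-0.6 -0.9]; park_mouth [-2.2  0.3]; wheel_hub [-1.5  1.9]; crank_grip [ 0.3 -0.3]; bore_mouth [-1.3 -1.1]; bore_tip [-1.4  0.7]; park_mouth [ 0.6 -0.5]; 
[0.6266 0.0183 0.5871 0.1785 0.0043]
wheel_hub [2.3 1.2]; crank_grip [ 1.5 -0.1]; bore_mouth [1.1 0.6]; bore_tip [-0.5 -1.7]; park_mouth [-2.4 -0.6]; wheel_hub [-1.   2.1]; crank_grip [0.7 0.1]; bore_mouth [-0.8 -0.8]; bore_tip [-0.9  0.9]; park_mouth [ 0.8 -0.1]; 
wheel_hub [ 0.6789 -0.0576  0.1429] [np.float64(2.242739946295825), np.float64(2.0927941745409173)] [ 0.6781 -0.0592  0.1393]
crank_grip [0.5092 0.1067 0.2245] [np.float64(0.5813978625168593), np.float64(0.5599562331609497)] [0.5099 0.104  0.2261]
bore_mouth [ 0.6177 -0.0976  0.2248] [np.float64(0.47039134357798346), np.float64(0.430649050082008)] [ 0.6215 -0.0968  0.2203]
bore_tip [ 0.6574 -0.0769  0.167 ] [np.float64(0.5382314291860426), np.float64(0.4972152486550194)] [ 0.6547 -0.0747  0.1728]
park_mouth [ 0.5255 -0.0514  0.0782] [np.float64(1.5341540458616532), np.float64(1.353236563301784)] [ 0.5225 -0.051   0.0823]
```

Emit:
carry_out(claw=[9,9,9,9,9,9,9,9,9,9,9,9,9,9,9,9,9,9,9,9], delta_pos=[[0,0,-2],[0,0,-3],[0,0,-3],[0,0,-3],[0,0,-2],[-2,0,0],[-4,0.1,0],[-4.5,0.2,0],[-4.5,0.2,0],[-4.5,0.2,0],[-4.5,0.2,0],[-4.5,0.2,0],[-4.5,0.2,0],[-4.5,0.2,0],[-4.5,0.1,0],[-4.5,0,0],[-4.5,0,0],[-4.5,0,0],[-4,0,0],[-2,0,0]], angular=[[0,0,0.145],[0,0,0.145],[0,0,0.145],[0,0,0.145],[0,0,0.145],[0,0,0],[0,0,0],[0,0,0],[0,0,0],[0,0,0],[0,0,0],[0,0,0],[0,0,0],[0,0,0],[0,0,0],[0,0,0],[0,0,0],[0,0,0],[0,0,0],[0,0,0]], force=25)

```text
clock: 3.6
position: [0.5143, 0.1022, 0.3571]
ee_rot: [1.475, 2.772, -0.0]
force: [-0.5, 0.6, -0.6]
width: 0.978
gripper_force: 0.0
```

```bash
cat > m.py <<'E'
from h import *
import pickle,sys
np.set_printoptions(precision=4,suppress=True)
L=['wheel_hub','crank_grip','bore_mouth','bore_tip','park_mouth']
def look(names,dbpath='db.pkl'):
    try: db=pickle.load(open(dbpath,'rb'))
    except Exception: db=[]
    for n in names:
        p=arm.get_image(n); k=len(db); save(p,f'{n}_{len(db)}.png'); print('pic',f'{n}_{len(db)}.png',p['T'][:3,3],p['T'][:3,2])
        c={'T':p['T'],'mtx':p['mtx'],'frame':p['frame']}
        for l in L+['pin_shoulder','lock_pin']:
            for r in arm.place_of(l,p):
                print(l,px(p,r['centre']).round(1),round(r['conf'],2))
                if l in L and r['conf']>.5: db.append((c,l,px(p,r['centre']))); 
                if l in L: break
    pickle.dump(db,open(dbpath,'wb')); return db
E
python3 - <<'E'
from m import *
db=look(['scene','top','wrist'])
q,e=fit(db,[.63,.02,.59,.19,0]); print(q)
for (p,l,uv),k in zip(db,e): print(l,k.round(1),end='; ')
o=arm.observe(); print(o['clock'],o['position'],o['ee_rot'],o['joints'])
for l in L: print(l,W(q,pt(l,q[3])))
E
```

```text
pic scene_0.png [-0.2212 -0.7624  1.0947] [ 0.5022  0.5745 -0.6463]
wheel_hub [351.5 213.8] 0.59
crank_grip [269.9 185.1] 0.7
bore_tip [354.3 209.3] 0.95
park_mouth [308. 255.] 0.75
pin_shoulder [308.4 255.5] 0.79
pin_shoulder [271.2 298.8] 0.59
pin_shoulder [244.9 263.7] 0.57
pin_shoulder [310.1 318.6] 0.51
lock_pin [272.7 307.1] 0.65
lock_pin [248.  282.7] 0.59
lock_pin [267.3 182.9] 0.17
pic top_4.png [0.3944 0.0798 1.6808] [ 0.0744  0.0002 -0.9972]
wheel_hub [318. 147.] 0.98
bore_mouth [336.4 163. ] 0.94
bore_tip [329.2 152.1] 0.58
park_mouth [315.  205.7] 0.82
pin_shoulder [316.2 202.4] 0.54
pin_shoulder [325.2 252.4] 0.49
lock_pin [321.2 251.2] 0.62
lock_pin [318.  204.3] 0.61
pic wrist_8.png [0.4695 0.1708 0.5152] [ 0.1633 -0.2403 -0.9568]
crank_grip [277.  206.4] 0.83
bore_tip [301.  383.1] 0.68
park_mouth [216.7 280.3] 0.84
pin_shoulder [118.1 227.2] 0.81
pin_shoulder [219.5 282.3] 0.77
pin_shoulder [140.8 169.3] 0.7
lock_pin [227.4 258.2] 0.66
lock_pin [133.6 284.5] 0.63
lock_pin [129.8 215.7] 0.58
lock_pin [164.7 157.2] 0.57
[ 0.6262  0.0203  0.6628  0.2971 -0.0027]
wheel_hub [1.1 0.6]; crank_grip [-1.8 -1.1]; bore_tip [-1.3  2.2]; park_mouth [2.3 0.3]; wheel_hub [0.3 2.1]; bore_mouth [-0.6  0.1]; bore_tip [-3.9  2.6]; park_mouth [ 2.4 -2. ]; crank_grip [-0.2 -0.6]; bore_tip [-0.3  2.2]; park_mouth [ 2.6 -0. ]; 4.8 [0.5128 0.1061 0.3567] [-1.4701 -2.7764 -0.    ] [-0.7791  0.1868  0.5813  1.6383 -0.1048  1.3478  0.4143]
wheel_hub [ 0.6834 -0.053   0.1323]
crank_grip [0.5117 0.1035 0.2244]
bore_mouth [ 0.6298 -0.0948  0.2133]
bore_tip [ 0.6612 -0.0703  0.1658]
park_mouth [ 0.5276 -0.0566  0.0753]
```

View pics/wrist_8.png

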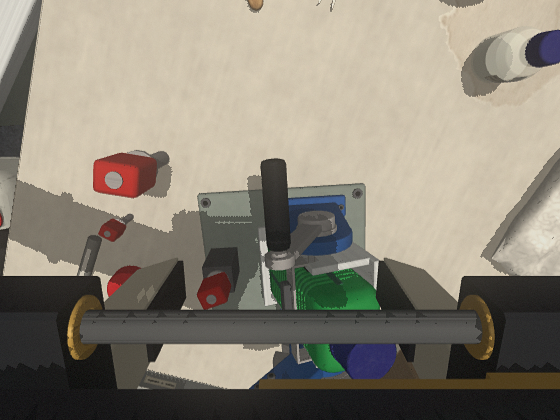

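The wrist view shows the crank grip running from (272,160) to (278,252), the base plate's crank-side edge from about (198,194) to (364,184), and the parked pin's red head at (213,290).

```bash
python3 - <<'E'
from m import *
db=pickle.load(open('db.pkl','rb'))
p=db[-1][0]
def onz(p,uv,z): o,d=ray(p,uv); return o+d*(z-o[2])/d[2]
a,b=onz(p,(199,194),.012),onz(p,(365,184),.012); print('plate',a,b,np.linalg.norm(b-a),np.arctan2(*(b-a)[1::-1]))
g1,g2=onz(p,(273,165),.224),onz(p,(278,245),.224); d=g1-g2;print('grip',(g1+g2)/2,np.linalg.norm(d),np.arctan2(-d[0],d[1]))
q,e=fit(db,[.63,.02,.59,.19,0]); 
f=lambda r:np.concatenate([proj(p,W([r[0],r[1],r[2],r[3]],pt(l,r[3])))-uv for p,l,uv in db]+[[ (r[2]-.0)*0]])
h=cv2.cvtColor(p['frame'],cv2.COLOR_RGB2GRAY)
big=cv2.resize(p['frame'][150:320,180:400],None,fx=3.4,fy=3.4,interpolation=cv2.INTER_CUBIC); cv2.imwrite('pics/crop1.png',big[:,:,::-1])
t=[x for x in db if abs(x[0]['T'][2,3]-1.68)<.01][0][0]
big=cv2.resize(t['frame'][110:260,230:380],None,fx=4,fy=4,interpolation=cv2.INTER_CUBIC); cv2.imwrite('pics/crop2.png',big[:,:,::-1])
E
```

```text
plate [0.4437 0.0077 0.012 ] [0.6256 0.1484 0.012 ] 0.22999072568055232 0.658305058367293
grip [0.5112 0.1025 0.224 ] 0.06733023262823964 0.6532225389681081
```

View pics/crop2.png

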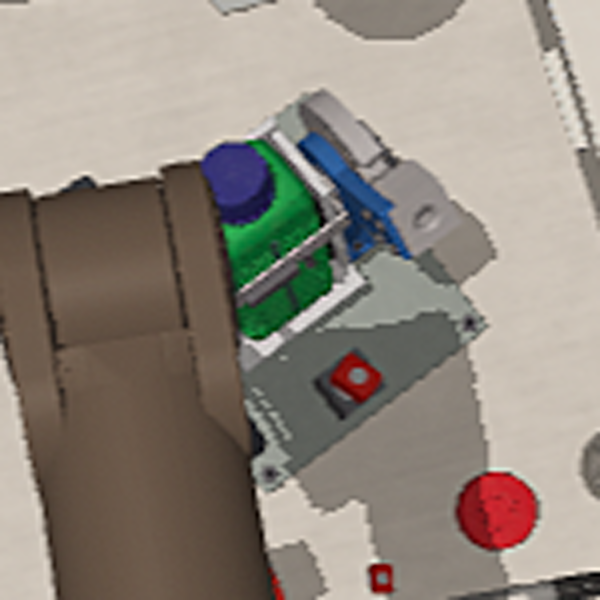

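The top crop shows the bore mouth at (427,215), i.e. full-image (336.8,163.8). The pin head's centre dot is at (358,376), i.e. (319.5,204). The plate's front corners are at (262,487) and (487,322), i.e. (295.5,231.8) and (351.8,190.5).

```bash
python3 - <<'E'
from m import *
db=pickle.load(open('db.pkl','rb'))
p=db[-1][0]; t=[x for x in db if abs(x[0]['T'][2,3]-1.68)<.01][0][0]
def onz(p,uv,z): o,d=ray(p,uv); return o+d*(z-o[2])/d[2]
a,b=onz(t,(295.5,231.8),.012),onz(t,(351.8,190.5),.012); d=a-b
print('front',a,b,np.linalg.norm(d),'yaw',np.arctan2(-d[0],d[1]))
print('head top',onz(t,(319.5,204),.127),'bore',onz(t,(336.8,163.8),.216))
# joint fit incl. plate edges yaw; weights px
y0=.655
obs=db+[(t,'bore_mouth',np.array([336.8,163.8]))]*2
def f(r): return np.concatenate([np.concatenate([proj(c,W(r,pt(l,r[3])))-uv for c,l,uv in obs]),[(r[2]-y0)*150]])
s=least_squares(f,[.63,.02,.65,.2],loss='soft_l1',f_scale=2.); q=s.x; print(q)
for l in L: print(l,W(q,pt(l,q[3])))
print('corner',[W(q,X) for X in [(-.1175,.11,0.012),(.1175,.11,.012),(-.1175,-.11,.012)]])
E
```

```text
front [0.4442 0.0055 0.012 ] [ 0.5762 -0.1693  0.012 ] 0.2190502711624893 yaw 0.646324983561578
head top [ 0.5227 -0.0583  0.127 ] bore [ 0.6274 -0.0972  0.216 ]
[0.6259 0.0203 0.6551 0.2879]
wheel_hub [ 0.6825 -0.0534  0.135 ]
crank_grip [0.5114 0.1039 0.2267]
bore_mouth [ 0.6286 -0.0949  0.216 ]
bore_tip [ 0.6602 -0.0705  0.1685]
park_mouth [ 0.5267 -0.0558  0.078 ]
corner [array([0.4657, 0.036 , 0.012 ]), array([0.652 , 0.1791, 0.012 ]), array([ 0.5997, -0.1385,  0.012 ])]
```

Emit:
carry_out(claw=[5,5,5,5,5,5,1,1,1,1,1], delta_pos=[[-0.15,-0.3,2],[0,0,3],[0,0,3],[0,0,3],[0,0,3],[0,0,1],[0,0,0],[0,0,0],[0,0,0],[0,0,0],[0,0,0]], angular=[[0,0,-0.055],[0,0,0],[0,0,0],[0,0,0],[0,0,0],[0,0,0],[0,0,0],[0,0,0],[0,0,0],[0,0,0],[0,0,0]], force=20)

```text
clock: 5.9
position: [0.5113, 0.1029, 0.2077]
ee_rot: [1.393, 2.815, 0.001]
force: [-3.5, -1.7, 6.9]
width: 0.208
gripper_force: 20.0
```

Emit:
carry_out(claw=[1,1,1,1,1,1], delta_pos=[[0,0.4,-0.16],[0,0.4,-0.14],[0,0.4,-0.12],[0,0.4,-0.11],[0,0.4,-0.09],[0,0,0]], angular=[[0,0,0],[0,0,0],[0,0,0],[0,0,0],[0,0,0],[0,0,0]])

```text
clock: 6.5
position: [0.5261, 0.114, 0.2134]
ee_rot: [-1.394, -2.814, 0.003]
force: [-5.5, -4.1, 8.1]
width: 0.21
gripper_force: 20.0
```

Emit:
carry_out(claw=[5,5,5,5,8,8,8,8,8], delta_pos=[[0,0,0],[0,0,0],[0,0,-3],[0,0,-4],[0,-1,-3],[-1.6,-3,0],[-2,-3,0],[-2,-2.5,0],[-2,-1,0]], angular=[[0,0,0],[0,0,0],[0,0,0],[0,0,0],[0,0,0],[0,0,0],[0,0,0],[0,0,0],[0,0,0]])

```text
clock: 7.4
position: [0.4887, -0.0108, 0.3136]
ee_rot: [1.395, 2.815, 0.002]
force: [-0.4, 0.4, -0.5]
width: 0.863
gripper_force: 0.0
```

```bash
python3 - <<'E'
from m import *
p=arm.get_image('wrist'); save(p,'w2.png'); pickle.dump(p,open('w2.pkl','wb'))
for l in('bore_mouth','lock_pin'):
  for r in arm.trace(l,p):
    m=r['region'].astype(np.uint8); print(l,round(r['conf'],2),px(p,r['centre']),cv2.minAreaRect(cv2.findNonZero(m)))
print([ (px(p,r['centre']).round(1),round(r['conf'],2)) for l in('bore_mouth','park_mouth') for r in arm.place_of(l,p)])
o=arm.observe(); print(o['clock'],o['position'],o['ee_rot'])
big=cv2.resize(p['frame'],(800,600),interpolation=cv2.INTER_CUBIC); cv2.imwrite('pics/w2b.png',big[:,:,::-1])
E
```

```text
bore_mouth 0.88 [379.288 208.488] ((396.8560485839844, 219.8734588623047), (278.9244079589844, 309.4715881347656), 62.45771789550781)
lock_pin 0.74 [160.496 162.12 ] ((163.4230499267578, 162.11537170410156), (24.684158325195312, 28.012361526489258), 33.690067291259766)
lock_pin 0.65 [196.28   82.908] ((195.29669189453125, 83.48755645751953), (66.80473327636719, 45.256675720214844), 11.633633613586426)
lock_pin 0.64 [280.  235.2] ((280.550048828125, 237.1500244140625), (37.31486892700195, 33.836368560791016), 71.56504821777344)
[(array([349.5, 386.8]), 0.81), (array([281.6, 228.6]), 0.97), (array([455.4, 100.8]), 0.23), (array([172.5, 235. ]), 0.22)]
7.65 [ 0.49   -0.0079  0.313 ] [1.3922 2.8162 0.0009]
```

View pics/w2b.png

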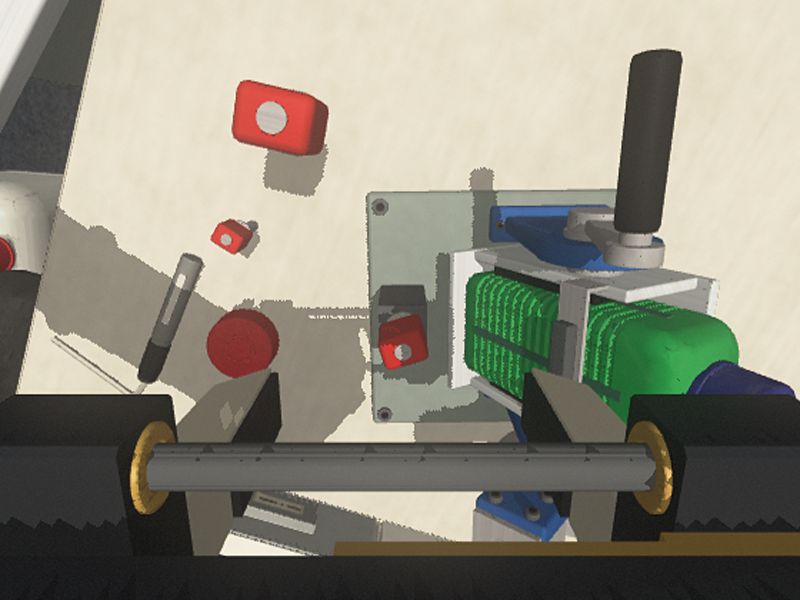

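In the 800-pixel view of the wrist image, the parked pin's head is at (403,343) with its top dot at (403,352), turned about 15° from the block. I need a zoomed crop to get its faces.

```bash
python3 - <<'E'
from m import *
p=pickle.load(open('w2.pkl','rb'))
big=cv2.resize(p['frame'][212:268,252:312],None,fx=10,fy=10,interpolation=cv2.INTER_NEAREST); cv2.imwrite('pics/c3.png',big[:,:,::-1])
E
```

```text
(no output)
```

View pics/c3.png

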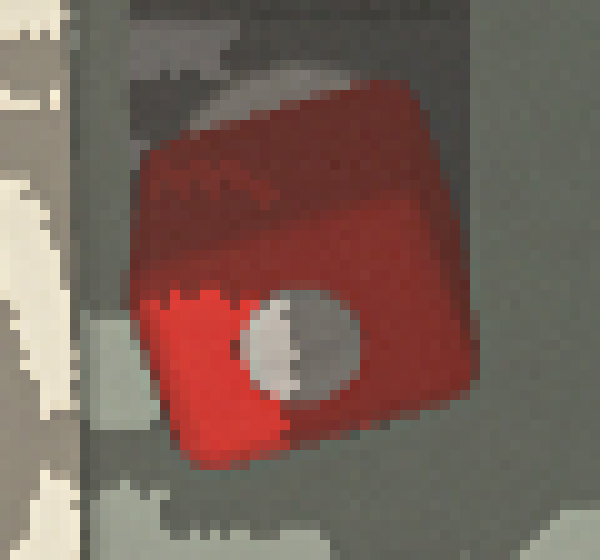

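The crop shows the head's top face with corners at about (130,290), (420,190), (475,383) and (195,468), and the dot at (300,345). The long sides are turned about 16° anticlockwise from tool y.

```bash
python3 - <<'E'
from m import *
p=pickle.load(open('w2.pkl','rb'))
def onz(p,uv,z): o,d=ray(p,uv); return o+d*(z-o[2])/d[2]
C=[onz(p,(252+u/10-.5,212+v/10-.5),.127) for u,v in[(130,285),(420,190),(475,383),(195,468),(300,345)]]
C=np.array(C);print(C)
for i,j in((0,1),(3,2),(0,3),(1,2)): d=C[j]-C[i]; print(np.linalg.norm(d),np.arctan2(d[1],d[0]))
print('mean',C[:4].mean(0),p['T'][:3,3])
t=[x for x in pickle.load(open('db.pkl','rb')) if abs(x[0]['T'][2,3]-1.68)<.01][0][0]
print('tri dot',tri([(p,np.array([252+30-.5,212+34.5-.5])),(t,np.array([319.5,204]))]))
q=[.6259,.0203,.6551,.2879]
for z in(.07,.078,.085): print(onz(p,(281.6,228.6),z))
print(W(q,F['park_mouth']))
E
```

```text
[[ 0.5079 -0.0609  0.127 ]
 [ 0.5247 -0.0357  0.127 ]
 [ 0.5415 -0.0484  0.127 ]
 [ 0.5248 -0.0726  0.127 ]
 [ 0.5252 -0.0557  0.127 ]]
0.030235118880144927 0.9843441369894094
0.029431334128073364 0.9664138459053052
0.02055844448269551 -0.6100544162425017
0.021120062143895366 -0.647744908939342
mean [ 0.5247 -0.0544  0.127 ] [0.4419 0.0512 0.472 ]
tri dot (array([ 0.5243, -0.0575,  0.1246]), [np.float64(1.7272750432111714), np.float64(0.5931036074975253)])
[ 0.5261 -0.0564  0.07  ]
[ 0.5244 -0.0543  0.078 ]
[ 0.523  -0.0524  0.085 ]
[ 0.5268 -0.0559  0.078 ]
```

Emit:
carry_out(claw=[6,6,6,6,6,6,6,6,6,6,6,6,6,6,6,6,6], delta_pos=[[0,0,0],[0,0,0],[0,0,0],[0,0,0],[0,0,0],[0,0,0],[0,0,0],[0,0,0],[0,0,0],[0,0,0],[0,0,0],[0,0,0],[0,0,0],[0,0,0],[0,0,0],[0,0,0],[0,0,0]], angular=[[0,0,-0.144],[0,0,-0.144],[0,0,-0.144],[0,0,-0.144],[0,0,-0.144],[0,0,-0.144],[0,0,-0.144],[0,0,-0.144],[0,0,-0.144],[0,0,-0.144],[0,0,-0.144],[0,0,-0.144],[0,0,-0.146],[0,-0.146,0],[0,-0.146,0],[0,-0.144,0],[0,0,0]])

```text
clock: 9.35
position: [0.4893, -0.0122, 0.308]
ee_rot: [-1.358, 2.629, 0.152]
force: [-0.1, -0.8, 1.0]
width: 0.657
gripper_force: 0.0
```

```bash
python3 - <<'E'
from m import *
p=arm.get_image('wrist'); save(p,'w3.png'); pickle.dump(p,open('w3.pkl','wb'))
for l in('bore_mouth','park_mouth','wheel_hub'):
  for r in arm.place_of(l,p): print(l,px(p,r['centre']).round(1),round(r['conf'],2))
q=[.6259,.0203,.6551,.2879]
for l in('bore_mouth','park_mouth','wheel_hub'): print(proj(p,W(q,F[l])))
o=arm.observe(); print(o['clock'],o['position'],o['ee_rot'],o['joints'])
M=R.from_rotvec(o['ee_rot']).as_matrix(); print(M)
tgt=np.array([.525,-.056,.110])+.019*M[:,2]; d=tgt-o['position']; print('tcp target',tgt,'delta tool',M.T@d, 'pre (8cm above)',M.T@(d+[0,0,.08]),'down in tool',M.T@[0,0,-.08])
E
```

```text
bore_mouth [ 50.5 207.9] 0.79
park_mouth [225.1 124.9] 0.71
[ 49.932  212.1164]
[223.2936 122.3183]
[ 93.6147 232.0776]
9.55 [ 0.4901 -0.0098  0.3084] [-1.3651  2.626   0.1512] [-0.0935  0.0896  0.151   1.8572 -0.2151  1.1028  2.6742]
[[-0.5632 -0.8189  0.1103]
 [-0.8009  0.5738  0.1713]
 [-0.2036  0.0081 -0.979 ]]
tcp target [ 0.5271 -0.0527  0.0914] delta tool [ 0.0577 -0.0567  0.2091] pre (8cm above) [ 0.0415 -0.056   0.1308] down in tool [ 0.0163 -0.0007  0.0783]
```

Emit:
carry_out(claw=[6,6,6,6,6,6,6,6,6,6,6,6,6,6,6,6,6,6,6,6], delta_pos=[[0,0,0],[0,0,0],[0,0,0],[0,0,0],[0,0,0],[0,0,0],[0,0,0],[0,0,0],[0,0,0],[0,0,0],[0,0,0],[0,0,0],[0,0,0],[0,0,0],[0,0,0],[0,0,0],[0,0,0],[0,0,0],[0,0,0],[0,0,0]], angular=[[0,0.103,0],[0,0.103,0],[0,0,0.145],[0,0,0.145],[0,0,0.145],[0,0,0.145],[0,0,0.145],[0,0,0.145],[0,0,0.145],[0,0,0.145],[0,0,0.145],[0,0,0.145],[0,0,0.145],[0,0,0.145],[0,0,0.145],[0,0,0.145],[0,0,0.145],[0,0,0.145],[0,0,0.145],[0,0,0.145]])

```text
clock: 11.55
position: [0.4901, -0.0088, 0.3084]
ee_rot: [-2.307, -2.122, 0.004]
force: [0.2, -0.0, -0.8]
width: 0.652
gripper_force: 0.0
```

Emit:
carry_out(claw=[6,6,6,6,6,6,6,6], delta_pos=[[0,0,0],[0,0,0],[0,0,0],[0,0,0],[0,0,0],[0,0,0],[0,0,0],[0,0,0]], angular=[[0,0,0.133],[0,0,0.133],[0,0,0.133],[0,0,0.133],[0,0.13,0],[0,0.13,0],[0,0.13,0],[0,0,0]])

```text
clock: 12.35
position: [0.4886, -0.0122, 0.3082]
ee_rot: [-2.586, -1.335, -0.509]
force: [0.8, -0.6, 0.1]
width: 0.653
gripper_force: 0.0
```

```bash
cat > s.py <<'E'
from m import *
o=arm.observe(); M=R.from_rotvec(o['ee_rot']).as_matrix(); pos=o['position']
def st():
    print(o['clock'],pos,'j',o['joints'],'F',o['force'],'w',o['width']*9.2,'ys',np.arctan2(M[1,1],M[0,1]),'lean',np.degrees(np.arccos(-M[2,2])));print(M)
E
python3 - <<'E'
from s import *
st()
tgt=np.array([.525,-.056,.110])+.019*M[:,2]; d=tgt-pos; print('tcp target',tgt,'delta tool',M.T@d, 'pre (8cm above)',M.T@(d+[0,0,.08]),'down in tool',M.T@[0,0,-.08])
E
```

```text
12.35 [ 0.4886 -0.0122  0.3082] j [-0.2935  0.0435  0.5057  1.9649 -0.452   1.031  -0.1934] F [ 0.8488 -0.6272  0.0787] w 6.0058805213772395 ys -0.616180004608683 lean 22.533174299953004
[[ 0.5365  0.8161  0.215 ]
 [ 0.7519 -0.5779  0.3172]
 [ 0.3831 -0.0085 -0.9237]]
tcp target [ 0.5291 -0.05    0.0925] delta tool [-0.0894  0.0567  0.196 ] pre (8cm above) [-0.0587  0.056   0.1221] down in tool [-0.0306  0.0007  0.0739]
```

Emit:
carry_out(claw=[6,6,6,6,6,6,6,6,6,6], delta_pos=[[-1.2,1.2,2.4],[-1.5,1.4,3.2],[-1.6,1.5,3.4],[-1.6,1.5,3.2],[-0.8,0,1.9],[-0.8,0,1.9],[-0.8,0,1.9],[-0.5,0.1,1.2],[-0.2,0,0.5],[0,0,0]], angular=[[0,0,0],[0,0,0],[0,0,0],[0,0,0],[0,0,0],[0,0,0],[0,0,0],[0,0,0],[0,0,0],[0,0,0]])

```text
clock: 13.35
position: [0.5301, -0.0481, 0.0918]
ee_rot: [-2.584, -1.343, -0.501]
force: [-0.5, -0.4, 0.3]
width: 0.654
gripper_force: 0.0
```

```bash
python3 - <<'E'
from s import *
p=arm.get_image('wrist'); save(p,'w4.png')
st(); print(pos-.019*M[:,2])
E
```

```text
13.35 [ 0.5301 -0.0481  0.0918] j [-0.0701  0.4405  0.4066  2.1189 -0.9057  0.712   0.413 ] F [-0.5246 -0.4327  0.3291] w 6.013482797118414 ys -0.609997909086345 lean 22.244845702161
[[ 0.5332  0.8196  0.2097]
 [ 0.7566 -0.5728  0.3152]
 [ 0.3784 -0.0094 -0.9256]]
[ 0.5261 -0.0541  0.1094]
```

View pics/w4.png

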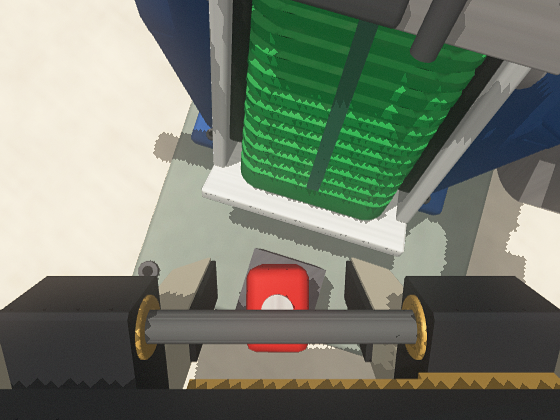

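The red head at (277,308) sits centred between the pads and is square to them, and the cradle front is clear of the fingers. Next I close the fingers and lift straight up.

Emit:
carry_out(claw=[1.5,1.5,1.5,1.5,1.5,1.5,1.5,1.5,1.5,1.5,1.5,1.5,1.5], delta_pos=[[0,0,0],[0,0,0],[0,0,0],[0,0,0],[0,0,0],[0,0,0],[0.38,0,-0.93],[0.57,0,-1.4],[0.76,0,-1.86],[0.76,0,-1.86],[0.76,0,-1.86],[0.76,0,-1.86],[0,0,0]], angular=[[0,0,0],[0,0,0],[0,0,0],[0,0,0],[0,0,0],[0,0,0],[0,0,0],[0,0,0],[0,0,0],[0,0,0],[0,0,0],[0,0,0],[0,0,0]], force=40)

```text
clock: 14.7
position: [0.5318, -0.0512, 0.2007]
ee_rot: [-2.588, -1.341, -0.51]
force: [-0.6, 0.0, -1.7]
width: 0.257
gripper_force: 40.0
```

```bash
python3 - <<'E'
from s import *
st(); print(pos-.019*M[:,2])
E
```

```text
14.7 [ 0.5318 -0.0512  0.2007] j [-0.1724  0.2748  0.5189  2.0145 -0.6779  0.8926  0.1449] F [-0.5895  0.0383 -1.7107] w 2.363817849243142 ys -0.6139170720092504 lean 22.42761718539552
[[ 0.5338  0.8174  0.2166]
 [ 0.7547 -0.5761  0.3141]
 [ 0.3815 -0.0042 -0.9244]]
[ 0.5277 -0.0572  0.2183]
```

```bash
python3 - <<'E'
from s import *
th=.6525; ys=np.array([-np.sin(th),np.cos(th),0])
for a in(0,80,100,110,120,135):
    Q=R.from_rotvec(-np.radians(40)*ys)*R.from_rotvec([0,0,np.radians(a)]); N=Q.as_matrix()@M
    print(a,'lean',np.degrees(np.arccos(-N[2,2])),'z',N[:,2],'y',N[:,1],'cam x',N[:,0])
    q=[.6266,.0195,th,0]; D=np.array([.643*np.cos(th),.643*np.sin(th),-.766])
    g=W(q,F['bore_mouth'])-D*(.05+.0934); print('  grasp',g,'tcp',g+.019*N[:,2])
E
```

```text
0 lean 61.647107500776904 z [ 0.6213  0.6233 -0.4749] y [ 0.7638 -0.617   0.1894] cam x [0.1749 0.4804 0.8594]
  grasp [ 0.5558 -0.1517  0.3258] tcp [ 0.5676 -0.1398  0.3168]
80 lean 42.07000911798227 z [ 0.2103  0.6362 -0.7423] y [0.5271 0.5657 0.6342] cam x [-0.8234  0.5246  0.2163]
  grasp [ 0.5558 -0.1517  0.3258] tcp [ 0.5598 -0.1396  0.3117]
100 lean 34.58179188189079 z [ 0.1585  0.545  -0.8233] y [0.2625 0.7806 0.5673] cam x [-0.9518  0.3061  0.0194]
  grasp [ 0.5558 -0.1517  0.3258] tcp [ 0.5588 -0.1413  0.3102]
110 lean 30.77777521660947 z [ 0.1466  0.4903 -0.8592] y [0.1163 0.854  0.5072] cam x [-0.9823  0.1743 -0.0682]
  grasp [ 0.5558 -0.1517  0.3258] tcp [ 0.5586 -0.1424  0.3095]
120 lean 27.075141682748214 z [ 0.1445  0.4316 -0.8904] y [-0.0334  0.9015  0.4315] cam x [-0.9889  0.0326 -0.1447]
  grasp [ 0.5558 -0.1517  0.3258] tcp [ 0.5585 -0.1435  0.3089]
135 lean 22.08142080132204 z [ 0.1601  0.3401 -0.9267] y [-0.2545  0.9212  0.2942] cam x [-0.9537 -0.1887 -0.234 ]
  grasp [ 0.5558 -0.1517  0.3258] tcp [ 0.5588 -0.1452  0.3082]
```

Emit:
carry_out(claw=[1.5,1.5,1.5,1.5,1.5,1.5,1.5,1.5,1.5,1.5,1.5,1.5,1.5], delta_pos=[[0.34,0,-0.83],[0.34,0,-0.83],[0.34,0,-0.83],[0.34,0,-0.83],[0.34,0,-0.83],[0.34,0,-0.83],[0.34,0,-0.83],[0.34,0,-0.83],[0.34,0,-0.83],[0.34,0,-0.83],[0.34,0,-0.83],[0.34,0,-0.83],[0,0,0]], angular=[[0.0553,-0.0006,-0.134],[0.0553,-0.0006,-0.134],[0.0553,-0.0006,-0.134],[0.0553,-0.0006,-0.134],[0.0553,-0.0006,-0.134],[0.0553,-0.0006,-0.134],[0.0553,-0.0006,-0.134],[0.0553,-0.0006,-0.134],[0.0553,-0.0006,-0.134],[0.0553,-0.0006,-0.134],[0.0553,-0.0006,-0.134],[0.0553,-0.0006,-0.134],[0,0,0]])

```text
clock: 16.0
position: [0.5322, -0.0489, 0.3052]
ee_rot: [-0.6, -2.686, -0.115]
force: [-0.3, -0.3, -1.7]
width: 0.257
gripper_force: 40.0
```

```bash
python3 - <<'E'
from s import *
st(); th=.6525; ys=np.array([-np.sin(th),np.cos(th),0]); D=np.array([.643*np.cos(th),.643*np.sin(th),-.766])
d=np.array([-.3815,.0042,.9244]); print('pin dir now',M@d)
w=np.cross(M@d,D); w*=np.arcsin(np.linalg.norm(w))/np.linalg.norm(w); print('rot world',w,'tool',M.T@w)
N=R.from_rotvec(w).as_matrix()@M
g=W([.6266,.0195,th,0],F['bore_mouth'])-D*(.05+.0934); t=g+.019*N[:,2]; print(t,'delta tool now',M.T@(t-pos),'after rot',N.T@(t-pos),'world',t-pos)
E
```

```text
16.0 [ 0.5322 -0.0489  0.3052] j [-0.0585  0.4823  0.2256  1.3869 -0.2071  1.6681  1.3136] F [-0.3061 -0.2956 -1.744 ] w 2.367908287562636 ys 1.1320204308716986 lean 22.68512376231724
[[-0.8346  0.4248 -0.3506]
 [ 0.3933  0.9053  0.1608]
 [ 0.3856 -0.0037 -0.9226]]
pin dir now [-0.0039  0.0024 -1.    ]
rot world [ 0.4223 -0.5584 -0.003 ] tool [-0.5732 -0.3261 -0.2351]
[ 0.5588 -0.1413  0.3102] delta tool now [-0.0566 -0.0723 -0.0288] after rot [-0.0535 -0.0622 -0.0503] world [ 0.0266 -0.0924  0.005 ]
```

Emit:
carry_out(claw=[1.5,1.5,1.5,1.5,1.5,1.5,1.5,1.5,1.5,1.5], delta_pos=[[-1.4,-1.8,-0.7],[-1.4,-1.8,-0.7],[-1.4,-1.8,-0.7],[-1.46,-1.83,-0.78],[0,0,0],[0,0,0],[0,0,0],[0,0,0],[0,0,0],[0,0,0]], angular=[[0,0,0],[0,0,0],[0,0,0],[0,0,0],[-0.1146,-0.0652,-0.047],[-0.1146,-0.0652,-0.047],[-0.1146,-0.0652,-0.047],[-0.1146,-0.0652,-0.047],[-0.1146,-0.0652,-0.047],[0,0,0]])

```text
clock: 17.0
position: [0.5541, -0.1481, 0.3085]
ee_rot: [0.494, 2.887, 0.905]
force: [-0.4, -0.5, -1.6]
width: 0.258
gripper_force: 40.0
```

```bash
python3 - <<'E'
from s import *
st(); th=.6525; D=np.array([.643*np.cos(th),.643*np.sin(th),-.766]); d=np.array([-.3815,.0042,.9244]); d/=np.linalg.norm(d)
print('pin dir',M@d,D); g=pos-.019*M[:,2]; tip=g+.0934*(M@d); sh=g+.0314*(M@d); B=W([.6266,.0195,th,0],F['bore_mouth']); print('tip',tip,'B',B)
for n in('scene','top','wrist'):
    p=arm.get_image(n); pickle.dump(p,open('p5%s.pkl'%n,'wb')); save(p,'p5%s.png'%n)
    for l,X in(('pin_tip',tip),('pin_shoulder',sh),('bore_mouth',B)):
        print(n,l,'pred',proj(p,X).round(1),[(px(p,r['centre']).round(1),round(r['conf'],2)) for r in arm.place_of(l,p)])
S=pickle.load(open('p5scene.pkl','rb'))['frame'][130:290,270:430]; t=pickle.load(open('p5top.pkl','rb'))['frame'][110:270,250:410]
cv2.imwrite('pics/c5.png',cv2.resize(np.hstack([S,t]),None,fx=2.5,fy=2.5,interpolation=cv2.INTER_CUBIC)[:,:,::-1])
E
```

```text
17.0 [ 0.5541 -0.1481  0.3085] j [ 0.428   0.3862  0.1413  1.6127 -0.6471  1.3765  2.0001] F [-0.4283 -0.5426 -1.606 ] w 2.371519159567226 ys 1.2230272433391676 lean 34.6031171000214
[[-0.9452  0.2806  0.1667]
 [ 0.3256  0.7741  0.5429]
 [ 0.0233  0.5674 -0.8231]]
pin dir [ 0.5159  0.3809 -0.7674] [ 0.5109  0.3904 -0.766 ]
tip [ 0.5991 -0.1228  0.2525] B [ 0.629  -0.0957  0.216 ]
scene pin_tip pred [355.1 205.7] [(array([246.1, 278.9]), 0.66), (array([271.9, 307.8]), 0.55), (array([349.7, 209.5]), 0.29)]
scene pin_shoulder pred [355.5 200.5] [(array([273.4, 298. ]), 0.6), (array([359.6, 200.7]), 0.42)]
scene bore_mouth pred [353.8 206.7] [(array([352.5, 208.6]), 0.86)]
top pin_tip pred [347.9 172.3] [(array([351. , 171.1]), 0.5)]
top pin_shoulder pred [359.6 182.1] [(array([291.6, 255.8]), 0.73), (array([325. , 253.8]), 0.44)]
top bore_mouth pred [336.3 163.2] [(array([337.6, 166.9]), 0.96)]
wrist pin_tip pred [269.8 279.6] []
wrist pin_shoulder pred [266.1 288. ] []
wrist bore_mouth pred [282.3 275.1] [(array([282.4, 272.7]), 0.73)]
```

View pics/c5.png

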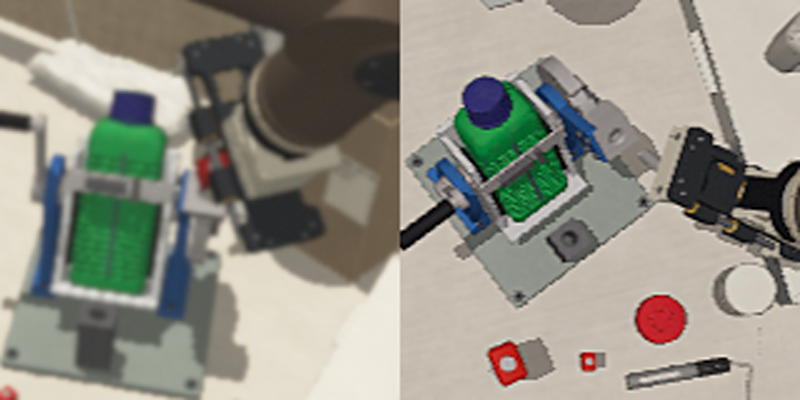

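The crops show the pin held in line with the bore from the front right. In the top view its tip is at about (350,172) and the bore mouth at about (336.5,164). The parking hole is empty, at (318.4,206).

```bash
python3 - <<'E'
from s import *
db=pickle.load(open('db.pkl','rb')); w2,w3=[pickle.load(open(f,'rb')) for f in('w2.pkl','w3.pkl')]; s5,t5,w5=[pickle.load(open('p5%s.pkl'%n,'rb')) for n in('scene','top','wrist')]
A=np.array
obs=[x for x in db if x[1] in('bore_mouth','park_mouth','wheel_hub')]+[(w2,'park_mouth',A([281.6,228.6])),(w3,'bore_mouth',A([50.5,207.9])),(w3,'park_mouth',A([225.1,124.9])),(w5,'bore_mouth',A([282.4,272.7])),(s5,'bore_mouth',A([352.5,208.6])),(t5,'bore_mouth',A([336.5,164.])),(t5,'bore_mouth',A([337.6,166.9])),(t5,'park_mouth',A([318.4,206]))]
f=lambda r:np.concatenate([np.concatenate([proj(c,W(r,F[l]))-uv for c,l,uv in obs]),[(r[2]-.652)*150]])
r=least_squares(f,[.626,.02,.65],loss='soft_l1',f_scale=1.5); q=r.x; print(q)
for (c,l,uv),k in zip(obs,f(q)[:-1].reshape(-1,2)): print(l,c['T'][2,3].round(2),k.round(1))
for l in('bore_mouth','park_mouth'): print(l,W(q,F[l]))
for c,l,uv in((t5,'bore_mouth',(336.5,164)),(t5,'park_mouth',(318.4,206)),(w5,'bore_mouth',(282.4,272.7)),(w3,'park_mouth',(225.1,124.9)),(w3,'bore_mouth',(50.5,207.9))):
    o_,d_=ray(c,uv); print(l,o_+d_*(F[l][2]-o_[2])/d_[2])
E
```

```text
[0.6246 0.0196 0.6454]
wheel_hub 1.09 [0.9 0.6]
park_mouth 1.09 [ 1.3 -0.2]
wheel_hub 1.68 [0.9 2.9]
bore_mouth 1.68 [-0.2  1.2]
park_mouth 1.68 [ 2.1 -1.1]
park_mouth 0.52 [ 0.8 -0.8]
park_mouth 0.47 [-0.5  1. ]
bore_mouth 0.45 [0.8 1.8]
park_mouth 0.45 [-0.1 -3.5]
bore_mouth 0.44 [-0.9 -0.4]
bore_mouth 1.09 [ 0.5 -1.5]
bore_mouth 1.68 [-0.3  0.2]
bore_mouth 1.68 [-1.4 -2.7]
park_mouth 1.68 [-1.3 -1.4]
bore_mouth [ 0.6263 -0.0956  0.216 ]
park_mouth [ 0.5248 -0.0556  0.078 ]
bore_mouth [ 0.6268 -0.0964  0.216 ]
park_mouth [ 0.5207 -0.0594  0.078 ]
bore_mouth [ 0.6271 -0.0949  0.216 ]
park_mouth [ 0.527  -0.0528  0.078 ]
bore_mouth [ 0.6256 -0.0968  0.216 ]
```

Emit:
carry_out(claw=[1.5], delta_pos=[[0,0,0]], angular=[[0,0,0]])

```text
clock: 17.7
position: [0.5575, -0.1431, 0.3107]
ee_rot: [0.472, 2.892, 0.903]
force: [-0.5, -0.0, -1.8]
width: 0.26
gripper_force: 40.0
```

Emit:
carry_out(claw=[1.5], delta_pos=[[0,0,0]], angular=[[0,0,0]])

```text
clock: 17.8
position: [0.5575, -0.1433, 0.3107]
ee_rot: [0.472, 2.892, 0.903]
force: [-0.6, 0.7, -2.7]
width: 0.264
gripper_force: 40.0
```

Emit:
carry_out(claw=[1.5], delta_pos=[[0,0,0]], angular=[[0,0,0]])

```text
clock: 17.9
position: [0.5574, -0.1433, 0.3107]
ee_rot: [0.473, 2.892, 0.903]
force: [-0.2, -0.6, -2.1]
width: 0.258
gripper_force: 40.0
```

```bash
cat > a.py <<'E'
from s import *
# args: averaged pos (optional)
B=np.array([.6263,-.0958,.216]); th=.650; D=np.array([.643*np.cos(th),.643*np.sin(th),-.766]); d=np.array([-.3815,.0042,.9244]); d/=np.linalg.norm(d)
tt=np.array([0,0,-.019])+.0934*d-.002*np.array([.924,0,.38])
def rep(pos,M,B=B):
    tip=pos+M@tt; k=M@d; w=np.cross(k,D); print('tip',tip,'axis err deg',np.degrees(np.linalg.norm(w)),'rot tool',M.T@w)
    N=R.from_rotvec(w).as_matrix()@M; rel=tip-B; ax=rel@D; lat=rel-ax*D; print('along',ax,'lateral (stand y, up-perp)',lat@[-np.sin(th),np.cos(th),0],lat@np.cross(D,[-np.sin(th),np.cos(th),0]))
    # after applying rot about TCP, translation (new tool frame) to bring tip onto axis 8 mm outside
    t=pos+N@tt; print('to axis, 8mm out:',N.T@(B-.008*D-t)*100,'insert per cm',N.T@D)
E
python3 - <<'E'
from a import *
st(); rep(pos,M)
E
```

```text
17.9 [ 0.5574 -0.1433  0.3107] j [ 0.4205  0.387   0.1366  1.6046 -0.644   1.3794  1.9986] F [-0.1501 -0.6197 -2.1283] w 2.372804776629557 ys 1.2393781499801222 lean 34.51082900671485
[[-0.9497  0.2682  0.1615]
 [ 0.3125  0.7794  0.5431]
 [ 0.0198  0.5662 -0.824 ]]
tip [ 0.6039 -0.1186  0.2553] axis err deg 0.18958345490458917 rot tool [-0.0025  0.002  -0.001 ]
along -0.05044762954297948 lateral (stand y, up-perp) -0.004578712198854661 0.0010634503994090023
to axis, 8mm out: [-1.2108  0.1129  4.0892] insert per cm [-0.3815  0.0042  0.9245]
```

Emit:
carry_out(claw=[1.5,1.5,1.5,1.5,1.5,1.5,1.5], delta_pos=[[-0.36,0.05,1.2],[-0.4,0.06,1.45],[-0.4,0,1.45],[0,0,0],[0,0,0],[0,0,0],[0,0,0]], angular=[[0,0,0],[0,0,0],[0,0,0],[0,0,0],[0,0,0],[0,0,0],[0,0,0]])

```text
clock: 18.6
position: [0.5755, -0.1243, 0.2777]
ee_rot: [0.473, 2.891, 0.902]
force: [-1.0, 0.1, -1.4]
width: 0.258
gripper_force: 40.0
```

```bash
python3 - <<'E'
from a import *
st(); rep(pos,M)
for n in('top','scene'):
    p=arm.get_image(n); pickle.dump(p,open('p6%s.pkl'%n,'wb'))
    print(n,'bore',proj(p,B),[(px(p,r['centre']).round(1),round(r['conf'],2)) for r in arm.place_of('bore_mouth',p)],'tip',proj(p,pos+M@tt),[(px(p,r['centre']).round(1),round(r['conf'],2)) for r in arm.place_of('pin_tip',p)])
E
```

```text
18.6 [ 0.5755 -0.1243  0.2777] j [ 0.3908  0.4198  0.1204  1.6381 -0.6633  1.3013  2.0043] F [-1.0031  0.0548 -1.3741] w 2.3756306997488426 ys 1.2394749687834654 lean 34.49121249904717
[[-0.9496  0.2682  0.1624]
 [ 0.3129  0.7796  0.5425]
 [ 0.0189  0.566  -0.8242]]
tip [ 0.622  -0.0996  0.2223] axis err deg 0.2372041653785658 rot tool [-0.0027  0.0029 -0.0011]
along -0.008550611585865195 lateral (stand y, up-perp) -0.0004446153480007861 -0.0003304881782928663
to axis, 8mm out: [-0.0179  0.0279  0.0489] insert per cm [-0.3815  0.0042  0.9245]
top bore [336.2933 164.1896] [(array([337.5, 164.5]), 0.57)] tip [337.9578 165.4068] [(array([339.4, 166.8]), 0.62)]
scene bore [353.0699 207.1139] [(array([351.5, 207.1]), 0.62), (array([308.8, 255.9]), 0.22)] tip [353.285  206.6333] [(array([271.6, 309. ]), 0.69), (array([248.6, 281. ]), 0.57)]
```

Emit:
carry_out(claw=[1.5,1.5,1.5,1.5,1.5,1.5], delta_pos=[[-0.115,0,0.277],[-0.115,0,0.277],[-0.115,0,0.277],[-0.115,0,0.277],[-0.115,0,0.277],[0,0,0]], angular=[[0,0,0],[0,0,0],[0,0,0],[0,0,0],[0,0,0],[0,0,0]])

```text
clock: 19.5
position: [0.5841, -0.1169, 0.2661]
ee_rot: [0.47, 2.891, 0.905]
force: [3.5, 3.2, 0.7]
width: 0.259
gripper_force: 40.0
```

Emit:
carry_out(claw=[1.5,1.5,1.5,1.5,1.5], delta_pos=[[-0.04,0.09,-0.02],[-0.115,0,0.277],[-0.115,0,0.277],[-0.115,0,0.277],[0,0,0]], angular=[[0,0,0],[0,0,0],[0,0,0],[0,0,0],[0,0,0]])

```text
clock: 20.0
position: [0.5888, -0.1134, 0.2594]
ee_rot: [0.471, 2.892, 0.904]
force: [4.7, 5.0, 1.0]
width: 0.258
gripper_force: 40.0
```

```bash
cat >> a.py <<'E'
def fr(F0=np.array([-.5,0,-1.8])):
    f=o['force']-F0; Y=np.array([-np.sin(th),np.cos(th),0]); u=np.cross(Y,D); u=u if u[2]>0 else -u
    print('F along D',f@D,'stand y',f@Y,'u',f@u,'u in tool',M.T@u,'Y in tool',M.T@Y, 'torque',o['ft_torque'])
E
python3 - <<'E'
from a import *
print(o['clock']); rep(pos,M); fr()
E
```

```text
20.0
tip [ 0.6353 -0.0885  0.204 ] axis err deg 0.13326447382573922 rot tool [-0.0014  0.0017 -0.0006]
along 0.016595818639250547 lateral (stand y, up-perp) 0.00034010823977121546 0.0011375483143979779
to axis, 8mm out: [ 0.9468 -0.1388 -2.2711] insert per cm [-0.3815  0.0042  0.9245]
F along D 2.4805672612719483 stand y 0.8251207383010501 u 7.2744002433875865 u in tool [-0.4222  0.8888 -0.1789] Y in tool [0.8231 0.4585 0.3352] torque [ 0.6881 -1.0538 -0.276 ]
```

Emit:
carry_out(claw=[1.5,1.5,1.5,1.5,1.5], delta_pos=[[-0.06,0.13,-0.03],[-0.115,0,0.277],[-0.115,0,0.277],[0,0,0],[0,0,0]], angular=[[0,0,0],[0,0,0],[0,0,0],[0,0,0],[0,0,0]])

```text
clock: 20.5
position: [0.592, -0.1112, 0.2554]
ee_rot: [0.473, 2.893, 0.903]
force: [1.4, 1.9, 0.3]
width: 0.258
gripper_force: 40.0
```

```bash
python3 - <<'E'
from a import *
print(o['clock']); rep(pos,M); fr()
E
```

```text
20.5
tip [ 0.6384 -0.0865  0.2   ] axis err deg 0.18412973576067418 rot tool [-0.0027  0.0012 -0.0011]
along 0.02211657322046215 lateral (stand y, up-perp) 9.179193424678597e-05 0.0014450224144258593
to axis, 8mm out: [ 1.1939 -0.1678 -2.7657] insert per cm [-0.3815  0.0042  0.9245]
F along D 0.08184668617669999 stand y 0.4239299301968986 u 3.3972208428766852 u in tool [-0.4212  0.889  -0.1801] Y in tool [0.8234 0.458  0.3351] torque [-0.1595 -0.1583  0.022 ]
```

Emit:
carry_out(claw=[1.5,1.5,1.5,1.5,1.5,1.5,1.5], delta_pos=[[-0.135,0.04,0.27],[-0.115,0,0.277],[-0.115,0,0.277],[-0.115,0,0.277],[-0.115,0,0.277],[0,0,0],[0,0,0]], angular=[[0,0,0],[0,0,0],[0,0,0],[0,0,0],[0,0,0],[0,0,0],[0,0,0]])

```text
clock: 21.2
position: [0.6002, -0.1055, 0.2444]
ee_rot: [0.473, 2.892, 0.903]
force: [-0.4, -0.1, -1.5]
width: 0.257
gripper_force: 40.0
```

```bash
python3 - <<'E'
from a import *
print(o['clock']); rep(pos,M); fr()
E
```

```text
21.2
tip [ 0.6466 -0.0808  0.189 ] axis err deg 0.20318700355979055 rot tool [-0.0028  0.0018 -0.0012]
along 0.03692472502179453 lateral (stand y, up-perp) -0.0003066197942862593 0.0019826664847655256
to axis, 8mm out: [ 1.8104 -0.2041 -4.1135] insert per cm [-0.3815  0.0042  0.9245]
F along D -0.1772598725575497 stand y -0.15752580592340612 u 0.2231189273373666 u in tool [-0.4214  0.889  -0.18  ] Y in tool [0.8235 0.4581 0.3345] torque [-0.8079  0.2786  0.0226]
```

Emit:
carry_out(claw=[1.5,1.5,1.5,1.5,4.5,4.5,4.5,4.5], delta_pos=[[-0.115,0,0.277],[-0.115,0,0.277],[-0.08,0,0.18],[0,0,0],[0,0,0],[0,0,0],[0,0,0],[0,0,0]], angular=[[0,0,0],[0,0,0],[0,0,0],[0,0,0],[0,0,0],[0,0,0],[0,0,0],[0,0,0]])

```text
clock: 22.0
position: [0.6045, -0.1022, 0.2387]
ee_rot: [0.472, 2.892, 0.903]
force: [-0.2, -0.7, -0.1]
width: 0.483
gripper_force: 0.0
```

```bash
python3 - <<'E'
from a import *
print(o['clock'],o['width'],o['force']); rep(pos,M)
p=arm.get_image('wrist'); pickle.dump(p,open('p7.pkl','wb')); save(p,'p7.png')
for r in arm.place_of('pin_shoulder',p)[:3]: print(px(p,r['centre']),r['conf'])
print(proj(p,B),proj(p,B-.015*D))
E
```

```text
22.0 0.4830942577053075 [-0.2133 -0.7102 -0.059 ]
tip [ 0.6509 -0.0775  0.1833] axis err deg 0.18416853313491272 rot tool [-0.0022  0.0022 -0.0009]
along 0.04476097098777937 lateral (stand y, up-perp) -0.000296702732783223 0.002527421084731303
to axis, 8mm out: [ 2.1292 -0.2511 -4.8297] insert per cm [-0.3815  0.0042  0.9245]
[276.6025 287.5046] [276.0932 290.3412]
```

Emit:
carry_out(claw=[5,5,5,5,5,5,5], delta_pos=[[0,0,-1.5],[0,0,-3],[0,0,-4],[0,0,-4],[0,0,-4],[0,0,-3.5],[0,0,0]], angular=[[0,0,0],[0,0,0],[0,0,0],[0,0,0],[0,0,0],[0,0,0],[0,0,0]])

```text
clock: 22.8
position: [0.5716, -0.2156, 0.4081]
ee_rot: [0.476, 2.887, 0.893]
force: [0.3, -1.1, 0.5]
width: 0.54
gripper_force: 0.0
```

```bash
python3 - <<'E'
from a import *
st()
t=.652; N=np.array([[-np.sin(t),np.cos(t),0],[np.cos(t),np.sin(t),0],[0,0,-1.]]).T
w=(R.from_matrix(M.T@N)).as_rotvec(); print('rot tool',w,np.linalg.norm(w))
q=[.6250,.0196,.650,0]
for lean in(.47,):
    g=W(q,pt('crank_grip',lean)); print('grip',g,'delta in new tool',N.T@(g+[0,0,-.019]-pos))
for n in('scene','top','wrist'):
    p=arm.get_image(n); pickle.dump(p,open('p8%s.pkl'%n,'wb')); save(p,'p8%s.png'%n)
    for l in('pin_shoulder','crank_grip'):print(n,l,[(px(p,r['centre']).round(1),round(r['conf'],2)) for r in arm.place_of(l,p)])
    print('pred mouth',proj(p,B),'mouth+15',proj(p,B-.015*D),'grip',proj(p,g))
E
```

```text
22.8 [ 0.5716 -0.2156  0.4081] j [ 0.4907  0.4273  0.1774  1.3059 -0.6308  1.6384  1.9333] F [ 0.2836 -1.1022  0.4639] w 4.972500810105186 ys 1.2391621200308078 lean 34.28186335549994
[[-0.9482  0.2691  0.1686]
 [ 0.3173  0.7813  0.5374]
 [ 0.0128  0.5631 -0.8263]]
rot tool [ 0.5764 -0.1902  0.574 ] 0.835365353920059
grip [0.5247 0.1142 0.2324] delta in new tool [0.2906 0.1629 0.1947]
scene pin_shoulder [(array([242.3, 261.2]), 0.93), (array([271.9, 298.1]), 0.69), (array([354.2, 205.6]), 0.61), (array([349.1, 331.4]), 0.38)]
scene crank_grip [(array([270.7, 178.6]), 0.71), (array([207.2, 182.4]), 0.64)]
pred mouth [353.0699 207.1139] mouth+15 [353.1755 205.993 ] grip [269.3607 177.7419]
top pin_shoulder [(array([291.2, 256.9]), 0.67), (array([322.9, 254. ]), 0.52), (array([338.8, 164.5]), 0.51)]
top crank_grip [(array([258.1, 199.5]), 0.98)]
pred mouth [336.2933 164.1896] mouth+15 [338.9158 166.3501] grip [259.477  199.1901]
wrist pin_shoulder [(array([280.5, 195.6]), 0.66), (array([414.7,  40. ]), 0.29)]
wrist crank_grip [(array([406.7,  42.9]), 0.88)]
pred mouth [278.2436 199.6724] mouth+15 [278.062  197.5974] grip [404.9056  44.8624]
```

Emit:
carry_out(claw=[5,5,5,5,5,5,5,5,5,5,5,5,5,5,5,5,5,5], delta_pos=[[0,0,0],[0,0,0],[0,0,0],[0,0,0],[0,0,0],[0,0,0],[3.63,2.04,0],[3.63,2.04,0],[3.63,2.04,0],[3.63,2.04,0],[3.63,2.04,0],[3.63,2.04,0],[3.63,2.04,0],[3.63,2.04,0],[0,0,3],[0,0,3],[0,0,3],[0,0,0]], angular=[[0.0961,-0.0317,0.0957],[0.0961,-0.0317,0.0957],[0.0961,-0.0317,0.0957],[0.0961,-0.0317,0.0957],[0.0961,-0.0317,0.0957],[0.0961,-0.0317,0.0957],[0,0,0],[0,0,0],[0,0,0],[0,0,0],[0,0,0],[0,0,0],[0,0,0],[0,0,0],[0,0,0],[0,0,0],[0,0,0],[0,0,0]])

```text
clock: 25.05
position: [0.521, 0.1191, 0.3118]
ee_rot: [-1.379, -2.808, 0.004]
force: [-0.4, 0.3, -0.4]
width: 0.544
gripper_force: 0.0
```

```bash
python3 - <<'E'
from a import *
p=arm.get_image('wrist')
r=arm.place_of('crank_grip',p); print([(px(p,x['centre']).round(1),round(x['conf'],2)) for x in r])
p2=arm.get_image('top'); r2=arm.place_of('crank_grip',p2)
if r and r2: print(tri([(p,px(p,r[0]['centre'])),(p2,px(p2,r2[0]['centre']))]))
o=arm.observe(); M=R.from_rotvec(o['ee_rot']).as_matrix(); pos=o['position']; print(o['clock'],pos,M[:,1],M[2,2])
if r:
    o_,d_=ray(p,px(p,r[0]['centre'])); print('wrist on z=.2324',o_+d_*(.2324-o_[2])/d_[2])
g=W([.6250,.0196,.650,0],pt('crank_grip',.47)); print(g,'delta',M.T@(g-[0,0,.019]-pos))
E
```

```text
[(array([285.1, 233.4]), 0.57)]
25.25 [0.5243 0.1195 0.3172] [0.7919 0.6106 0.0014] -0.9999734697395518
wrist on z=.2324 [0.5269 0.1164 0.2324]
[0.5247 0.1142 0.2324] delta [-0.0052 -0.0031  0.1038]
```

Emit:
carry_out(claw=[5,5,5,5,5,1,1,1,1,1], delta_pos=[[-0.2,-0.1,2],[-0.1,-0.1,3],[0,0,3],[0,0,2],[0,0,0.4],[0,0,0],[0,0,0],[0,0,0],[0,0,0],[0,0,0]], angular=[[0,0,0],[0,0,0],[0,0,0],[0,0,0],[0,0,0],[0,0,0],[0,0,0],[0,0,0],[0,0,0],[0,0,0]], force=20)

```text
clock: 26.25
position: [0.5237, 0.1165, 0.2123]
ee_rot: [-1.383, -2.814, -0.006]
force: [-0.2, -0.6, 3.9]
width: 0.212
gripper_force: 20.0
```

Emit:
carry_out(claw=[1,1,1,1,1,1,1], delta_pos=[[0,0.25,-0.05],[0,0.25,-0.05],[0,0.25,-0.04],[0,0.25,-0.04],[0,0.25,-0.03],[0,0.25,-0.02],[0,0.25,-0.01]], angular=[[0,0,0],[0,0,0],[0,0,0],[0,0,0],[0,0,0],[0,0,0],[0,0,0]])

```text
clock: 26.95
position: [0.5352, 0.1252, 0.2137]
ee_rot: [-1.383, -2.809, 0.002]
force: [-6.8, -5.5, 5.8]
width: 0.215
gripper_force: 20.0
```

Emit:
carry_out(claw=[1,1,1,1], delta_pos=[[0,0.25,-0.01],[0,0.25,0],[0,0.25,0],[0,0.25,0.01]], angular=[[0,0,0],[0,0,0],[0,0,0],[0,0,0]])

```text
clock: 27.35
position: [0.5433, 0.1313, 0.2137]
ee_rot: [-1.383, -2.81, 0.002]
force: [-6.8, -5.7, 8.1]
width: 0.214
gripper_force: 20.0
```

Emit:
carry_out(claw=[1,1,1,1], delta_pos=[[0,0.25,0.02],[0,0.25,0.02],[0,0.25,0.03],[0,0.25,0.03]], angular=[[0,0,0],[0,0,0],[0,0,0],[0,0,0]])

```text
clock: 27.75
position: [0.5506, 0.1368, 0.2128]
ee_rot: [-1.383, -2.809, 0.004]
force: [-14.1, -9.7, 15.1]
width: 0.211
gripper_force: 20.0
```

Emit:
carry_out(claw=[1,1,1], delta_pos=[[0,0.25,0.04],[0,0.25,0.05],[0,0.25,0.05]], angular=[[0,0,0],[0,0,0],[0,0,0]])

```text
clock: 28.05
position: [0.5526, 0.1379, 0.2114]
ee_rot: [-1.384, -2.803, 0.016]
force: [-32.8, -20.6, 29.5]
width: 0.214
gripper_force: 20.0
```

Emit:
carry_out(claw=[1,1,1,1,1], delta_pos=[[0,-0.3,-0.07],[0,-0.3,-0.07],[0,-0.1,0],[0,0,0],[0,0,0]], angular=[[0,0,0],[0,0,0],[0,0,0],[0,0,0],[0,0,0]])

```text
clock: 28.55
position: [0.5511, 0.1366, 0.2117]
ee_rot: [-1.384, -2.809, 0.005]
force: [-5.2, -7.4, 0.1]
width: 0.208
gripper_force: 20.0
```

```bash
python3 - <<'E'
from a import *
print(o['clock'],pos,o['force'])
for n in('top','scene'):
    p=arm.get_image(n); pickle.dump(p,open('p9%s.pkl'%n,'wb')); save(p,'p9%s.png'%n)
    for l in('pin_shoulder','lock_pin'):
        print(n,l,[(px(p,r['centre']).round(1),round(r['conf'],2)) for r in arm.place_of(l,p)])
    print('pred home shoulder',proj(p,B),'15 out',proj(p,B-.015*D),'head top home',proj(p,B-.049*D),'15 out',proj(p,B-.064*D))
E
```

```text
28.55 [0.5511 0.1366 0.2117] [-5.2363 -7.3785  0.0678]
top pin_shoulder [(array([325.4, 153.5]), 0.61), (array([324.2, 251.1]), 0.6), (array([292. , 257.3]), 0.45)]
top lock_pin [(array([327.3, 158.5]), 0.5), (array([323.2, 254.2]), 0.47), (array([291.1, 255. ]), 0.36)]
pred home shoulder [336.2933 164.1896] 15 out [338.9158 166.3501] head top home [345.0226 171.3812] 15 out [347.791  173.6619]
scene pin_shoulder [(array([244.5, 260.9]), 0.8), (array([274. , 296.7]), 0.49), (array([356.4, 206.7]), 0.46)]
scene lock_pin [(array([249.8, 284.7]), 0.61), (array([357.4, 211.8]), 0.51), (array([271.7, 306.5]), 0.48), (array([168.3, 235.7]), 0.42)]
pred home shoulder [353.0699 207.1139] 15 out [353.1755 205.993 ] head top home [353.4237 203.3609] 15 out [353.5371 202.1574]
```

```bash
python3 - <<'E'
import pickle,cv2,numpy as np
rows=[]
for n,(y,x) in(('top',(135,310)),('scene',(165,320))):
    rows.append(np.hstack([cv2.resize(pickle.load(open(f'p{k}{n}.pkl','rb'))['frame'][y:y+60,x:x+75],None,fx=5,fy=5,interpolation=cv2.INTER_CUBIC) for k in(8,9)]))
cv2.imwrite('pics/cmp.png',np.vstack(rows)[:,:,::-1])
E
```

```text
(no output)
```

View pics/cmp.png

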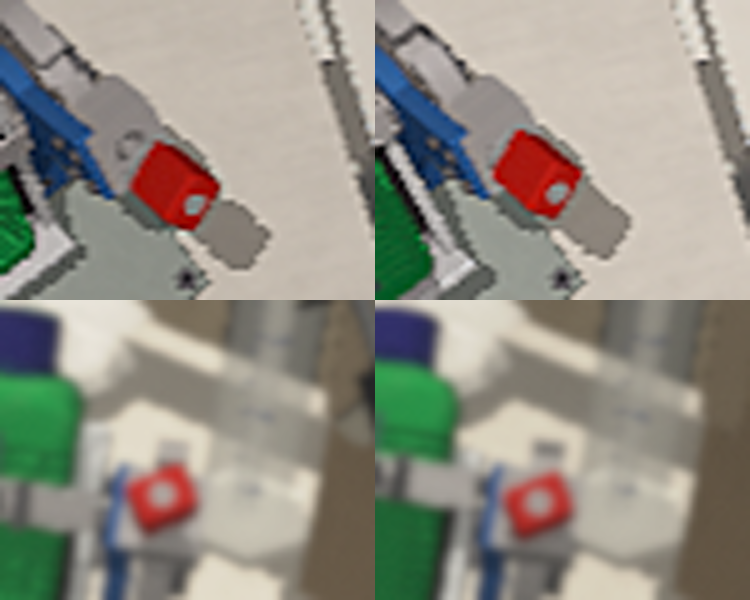

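The comparison shows the head's dot in the top view moved from (195,205) to (183,190) in the crop, about 3.8 px, or roughly 16 mm along the bore. The bore crescent is now covered by the flange, so the pin has dropped in. I'll wiggle the crank slightly, release it and retreat.

Emit:
carry_out(claw=[1,1,1,1,1,5,5,5,5,5,5,5,5], delta_pos=[[0,-0.3,0],[0,0,0],[0,0.25,0],[0,0,0],[0,0,0],[0,0,0],[0,0,0],[0,0,0],[0,0,-2],[0,0,-3],[0,0,-4],[0,0,-4],[0,0,0]], angular=[[0,0,0],[0,0,0],[0,0,0],[0,0,0],[0,0,0],[0,0,0],[0,0,0],[0,0,0],[0,0,0],[0,0,0],[0,0,0],[0,0,0],[0,0,0]])

```text
clock: 30.15
position: [0.5561, 0.1396, 0.349]
ee_rot: [-1.385, -2.819, -0.016]
force: [0.6, -0.0, 0.0]
width: 0.545
gripper_force: 0.0
```

```bash
python3 - <<'E'
from a import *
print(o['clock'],pos,o['force'],o['width'])
p=arm.get_image('top'); save(p,'p10.png')
w=arm.get_image('wrist'); save(w,'w10.png')
sh=[(px(w,r['centre']).round(1),round(r['conf'],2)) for r in arm.place_of('pin_shoulder',w)]; print('wrist',sh,proj(w,B),proj(w,B-.015*D))
f8,f9=[pickle.load(open(f'p{k}top.pkl','rb'))['frame'] for k in(8,9)]
def cen(f):
    c=f[150:190,325:365].astype(int); m=(c[:,:,0]>90)&(c[:,:,1]<60)&(c[:,:,2]<60); y,x=np.nonzero(m); return np.array([x.mean()+325,y.mean()+150,m.sum()])
c8,c9,c10=cen(f8),cen(f9),cen(p['frame']); print(c8,c9,c10)
print('expected px shift for 15 mm at mid-head',proj(p,B-.027*D)-proj(p,B-.042*D),'home mid-head',proj(p,B-.027*D))
E
```

```text
30.15 [0.5561 0.1396 0.349 ] [ 0.6118 -0.0146  0.0076] 0.5452316298815181
wrist [(array([ 67.1, 219.5]), 0.69)] [189.9012 432.7073] [176.9506 442.9028]
[344.1543 171.5314 175.    ] [341.4765 169.1118 170.    ] [341.3846 168.8935 169.    ]
expected px shift for 15 mm at mid-head [-2.7014 -2.2256] home mid-head [341.045  168.1043]
```

Emit:
carry_out(claw=[5,5,5,5,5,5,5,5,5], delta_pos=[[0,-2,-2],[-3,-2.5,-1],[-3.2,-2.5,0],[-3.2,-2.5,0],[-3.2,-2.3,0],[-3.1,0,0],[0,0,0],[0,0,0],[0,0,0]], angular=[[0,0,0],[0,0,0],[0,0,0],[0,0,0],[0,0,0],[0,0,0],[0,0,0],[0,0,0],[0,0,0]])

```text
clock: 31.2
position: [0.5558, -0.0568, 0.3708]
ee_rot: [-1.38, -2.812, -0.004]
force: [0.2, 0.4, 0.1]
width: 0.543
gripper_force: 0.0
```

```bash
python3 - <<'E'
from a import *
p=arm.get_image('wrist'); save(p,'w11.png'); 
h=proj(p,B); print(o['clock'],pos,h,proj(p,B-.015*D),[(px(p,r['centre']).round(1),round(r['conf'],2)) for r in arm.place_of('pin_shoulder',p)])
x,y=[int(v) for v in h]; x0=max(0,min(x-60,440)); y0=max(0,min(y-70,310)); print(x0,y0)
cv2.imwrite('pics/c11.png',cv2.resize(p['frame'][y0:y0+110,x0:x0+120],None,fx=5,fy=5,interpolation=cv2.INTER_CUBIC)[:,:,::-1])
E
```

```text
31.2 [ 0.5558 -0.0568  0.3708] [314.8168 276.7469] [305.141 282.28 ] [(array([154.9,  96. ]), 0.72), (array([191.6,  16.5]), 0.62), (array([315.9, 273.2]), 0.57)]
254 206
```

View pics/c11.png

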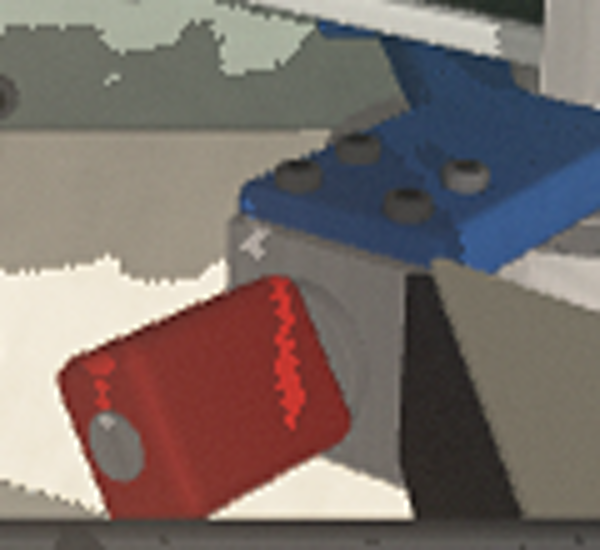

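The wrist crop shows the flange flat on the guide block with no visible gap. The network puts the shoulder at (315.9,273.2), against a predicted home position of (314.8,276.7). The pin is home, so I'm handing the job in.

```bash
python3 -c "
from cell import arm
print(arm.sign_off())"
```

```text
the job is handed in; nothing more can be done
None
```

The stand is swung back to a lean of about 0.84 rad (48°) and the lock pin is home in the middle notch by camera and by feel; I handed the job in at about 31 s of the 56 s allowed, but the hand-in returned no verdict.

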